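Stamp the weld-order numbers on the four sides of a junction casting

TASK

Number the four sides of the junction casting on the marking head, which stamps the next number each time its sprung nose is pushed in: hold the casting and press the round pad of each side squarely and centrally onto the nose until it is most of the way in, keep it there for about half a second and back off, in the order of the yellow paint dots, one to four (one and two lie opposite each other, as do three and four). The gripper covers two sides, so stand the casting down and take it across the others for the second pair. Press gently without ramming the head, disturb nothing else on the bench, and finally stand the casting upright in the middle of the flat steel bar and let go.

Things in the scene. Friction and masses are not known exactly. Their poses are not given: they have to be found in the camera images.
- junction: the junction casting: grey metal block 46x46 mm, 52 mm tall, upright 26 mm bore through it, 0.25 to 0.5 kg; a round 31 mm pad stands 2 mm proud in the middle of each upright side (50 mm across pads). Origin: centre of its underside, z up. Starts upright, turned any way. Yellow dots on each side's top and along the top's edges number the sides: 1 = +x, 2 = -x, 3 = +y, 4 = -y
- pad_1 (a point): centre of the face of the one-dot side's pad, 26 mm above the casting's underside and 25 mm from its middle axis; axes as the casting's
- pad_2 (a point): centre of the face of the two-dot side's pad, 26 mm above the casting's underside and 25 mm from its middle axis; axes as the casting's
- pad_3 (a point): centre of the face of the three-dot side's pad, 26 mm above the casting's underside and 25 mm from its middle axis; axes as the casting's
- pad_4 (a point): centre of the face of the four-dot side's pad, 26 mm above the casting's underside and 25 mm from its middle axis; axes as the casting's
- marking_head: marking head fixed to the bench: dark base 110x130x12 mm (long side along y), 38 mm round column, on top a grey cylindrical head 57 mm thick, tipped 30 degrees so that its nose points to the front (-x) and down. Origin: centre of the base's underside. Nose's face: 88 mm in front of it, 150 mm up; all else lies behind the nose's face
- nose_face (a point): centre of the flat 26 mm face of the sprung nose; moves with it. x: the way the nose is pushed in (to the back and 30 degrees up); y: level; z: square to both, 30 degrees from vertical, leaning to the front. The nose sticks 26 mm out of a 37 mm thick collar; the head rises at most 35 mm above the nose's axis
- nose (a joint): how far the nose is pushed in, m: 0 = fully out, 0.010 = hard stop. Its spring needs about 4 N to start and 1 N more per mm: 10 N at 6 mm, where it stamps, 14 N just before the stop; it springs back by itself
- flat_bar: dark flat steel bar lying on the bench, 55x150x10 mm, loose, 0.6 kg; origin in the middle of its underside, long axis along its y, top 10 mm above the bench
- mug: white mug, about 72 mm across, 92 mm tall; origin in the middle of its underside; a bystander
- bottle: full clear plastic water bottle, 90 mm across, 312 mm tall; origin in the middle of its underside; a bystander
- tape_measure: yellow tape measure, 72x79x36 mm; origin in the middle of its underside; a bystander
- ferrule: small stainless flanged ferrule, 44 mm across, 55 mm tall; origin in the middle of its underside; a bystander
- marker: yellow paint marker lying down, 136 mm long, 15 mm thick; origin under its middle, long axis along its y; a bystander
- screwdriver: red-handled screwdriver lying down, 210 mm long, 25 mm thick; origin under its middle, long axis along its y; a bystander
There are look-alikes about, which are no part of the job. What is shaped like the junction but blue or purple is not meant.

How it is judged:
On the way, in this order (a step that is already met when the one before it is completed fails the run):
1. the one-dot side's pad is pressed squarely and centrally on the nose, the nose at least 6 mm in, for 0.3 s (value of joint nose above 0.006 m and distance between pad_1 and nose_face below 0.008 m and angle between the x axis of junction and the x axis of nose_face, either way round below 0.12 rad), for 0.3 s.
2. the two-dot side's pad is pressed squarely and centrally on the nose, the nose at least 6 mm in, for 0.3 s (value of joint nose above 0.006 m and distance between pad_2 and nose_face below 0.008 m and angle between the x axis of junction and the x axis of nose_face, either way round below 0.12 rad), for 0.3 s.
3. the three-dot side's pad is pressed squarely and centrally on the nose, the nose at least 6 mm in, for 0.3 s (value of joint nose above 0.006 m and distance between pad_3 and nose_face below 0.008 m and angle between the y axis of junction and the x axis of nose_face, either way round below 0.12 rad), for 0.3 s.
4. the four-dot side's pad is pressed squarely and centrally on the nose, the nose at least 6 mm in, for 0.3 s (value of joint nose above 0.006 m and distance between pad_4 and nose_face below 0.008 m and angle between the y axis of junction and the x axis of nose_face, either way round below 0.12 rad), for 0.3 s.
At the end, for the whole second after the job is handed in: the casting stands upright (within 5 degrees), at rest and released, on the flat bar that lies on the bench, within 15 mm across and 30 mm along of its middle; the nose is fully out again (z of junction in the frame of flat_bar between 0.007 and 0.013 m and x of junction in the frame of flat_bar between -0.015 and 0.015 m and y of junction in the frame of flat_bar between -0.03 and 0.03 m and height (world z) of junction below 0.014 m and angle between junction's own z axis and vertical below 0.08 rad and linear speed of junction below 0.02 m/s and value of joint nose below 0.001 m); the robot touches nothing.
It fails at once if the casting is rammed on the marking head (over 25 N) (contact force between junction and marking_head above 25 N).
It fails at once if a bystander (mug, bottle, tape measure, ferrule, paint marker, screwdriver) is shifted by more than 20 mm or knocked over (distance of any of mug, bottle, tape_measure, ferrule, marker, screwdriver from where it was at the start of the episode above 0.02 m).
It also fails if it takes over 72 s, if anything falls off the work surface, if the arm or the gripper's body presses on something with over 40 N, if the wrist force passes 120 N, or if a joint passes its speed limit or range.

ROBOT

A 6-joint arm with a two-finger parallel gripper is mounted at the origin on a cart in front of the work surface, level with it; the furniture and walls round the work are solid. World frame = base frame: x ahead of the robot, y to its left, z up, the work surface at z = 0. Lengths are in m, angles in rad, forces in N, time in s.
With the tool pointing down it reaches from about 0.375 to 0.975 m from the base axis. Payload 3.8 kg.
Tool frame: the origin (TCP) lies midway between the tips of the shut fingers; the grasp point (between the pads) lies 19 mm behind it; x points along the fingers, y is the direction in which the jaws open and shut, and the axes are right-handed (so a half turn about x gives the same grasp; the last joint's range is limited). The gripper opens to 88 mm and grips with 3 to 60 N. Pads are 18 mm wide; open, the fingers measure 123 mm over their backs; the gripper's body (75 mm by 187 mm) begins 45 mm behind the grasp point.
Start: joints at [1.191, 0.264, 1.604, -0, 1.274, -0.037], TCP at [0.227, 0.636, 0.239] pointing down, gripper open.
Joint ranges: [-2.63, 2.63], [-0.94, 2.18], [0.31, 2.57], [-1.31, 4.45], [0, 2.66], [-2.55, 2.55]. Speed limits (rad/s): [2.57, 2.57, 3.14, 3.14, 3.14, 3.14].

INTERFACE

Orientations are given as a rotation vector (axis times angle).
In Python, from cell import manip, inverse_kinematics, cams, order gives the robot as it stands. Calls block until the motion is done:
- manip.move_pose(position, orientation): joint-space move of the TCP to a pose.
- manip.move_linear(position, rate=0.15, rot=None): straight line of the TCP; rot=None keeps the orientation; rate is the mean speed in m/s.
- manip.set_joints(angles): joint-space move.
- manip.set_gripper(opening, force=None): finger opening in m; force is the grip in N (None keeps the last); returns when the fingers have stopped.
- manip.dwell(seconds).
- inverse_kinematics(position, orientation): joint angles nearest the present ones, or None.
- manip.state(): the state.
- cams.capture(name): name is "side" or "top"; returns a dict with "image" (480x640x3 uint8, blue, green, red), "z_map" (480x640 float32, m along the optical axis (not along the pixel's ray), 0 where there is no reading), "intrinsics" (3x3 intrinsics, pixels), "position" and "orientation" of the camera in the world. Camera axes: x right, y down, z forward; pixel columns grow to the right and rows downward; lengths in m; the calibration is good to about 2 mm. A picture is of the moment at which its call begins.
A pose or a line that the arm cannot do raises manip.IKError and nothing moves.
- order.close_job(): hands the job in, once; it reports no verdict.
The state is a dict: "clock": time; "joint_pos": joint angles; "joint_velocities": joint speeds; "tau": joint torques, N m; "tool_pos": TCP position; "tcp_rot": TCP orientation; "contact_force": force on the tool from outside, world axes, zero at the start; "moment": the same for the moment, N m; "gripper_width": finger opening in m.
Only numpy, scipy, OpenCV 4.12 (cv2) and the standard library are available. Lean on these libraries where they do the work, as an engineer would, in place of code of your own. Each camera call takes 0.05 s, during which the arm holds its last target.

## Working session

There is one attempt and no reset: what is moved stays moved. The work goes in short steps, each a Python script; the robot and the scene stay as the last script left them, time stands still between calls to the robot, and variables do not carry over. Pictures are saved under pics/ and viewed, and the job is handed in when it is done.

```bash
ls -la; mkdir -p pics
python3 - <<'E'
from cell import manip, inverse_kinematics, cams, order
import cv2, numpy as np
s=manip.state(); print(s)
for n in ("top","side"):
    c=cams.capture(n); cv2.imwrite(f"pics/{n}0.png",c["image"]); np.savez(f"{n}0.npz",**c)
    print(n,c["intrinsics"],c["position"],c["orientation"])
E
```

```text
total 12
drwxr-xr-x  3 agent agent 4096 Dec  7 13:20 .
drwxr-xr-x 23 root  root  4096 Dec  7 13:20 ..
drwxr-xr-x  2 agent agent 4096 Dec  7 13:20 pics
{'clock': 0.0, 'joint_pos': array([ 1.19109221e+00,  2.64762988e-01,  1.60536718e+00,  7.18559808e-06,
        1.27373714e+00, -3.69062442e-02]), 'joint_velocities': array([ 4.16611946e-05, -4.60541324e-05,  4.68559976e-04,  1.67415327e-03,
        2.96072717e-04,  6.02499717e-04]), 'tau': array([ 7.58667775e-04, -5.02119720e+01, -3.56872416e+01,  7.27896136e-02,
        2.95564940e-02, -1.83748602e-04]), 'tool_pos': array([0.2266185 , 0.63505337, 0.23738509]), 'tcp_rot': array([ 0.26725965,  1.55448388, -0.27076748]), 'contact_force': array([-0.10520709,  0.40316331, -0.18785609]), 'moment': array([-0.00827055,  0.00526985,  0.03497567]), 'gripper_width': 0.08796768730444984}
top [[568.96073277   0.         308.35128524]
 [  0.         568.96073277 221.11941141]
 [  0.           0.           1.        ]] [0.32002027 0.10597547 1.4548819 ] [-2.14969309  2.13509537 -0.16210208]
side [[489.22829352   0.         314.95097209]
 [  0.         489.22829352 234.91057605]
 [  0.           0.           1.        ]] [ 0.11456686 -0.61487363  0.7278466 ] [-2.13281041  0.63399279 -0.29041845]
```

View pics/top0.png

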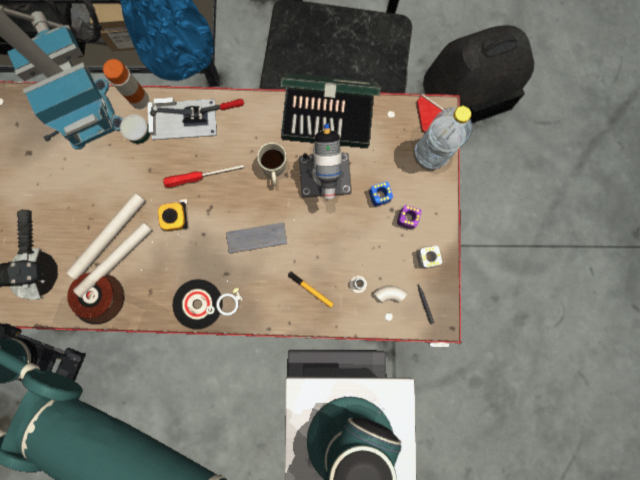

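View pics/side0.png

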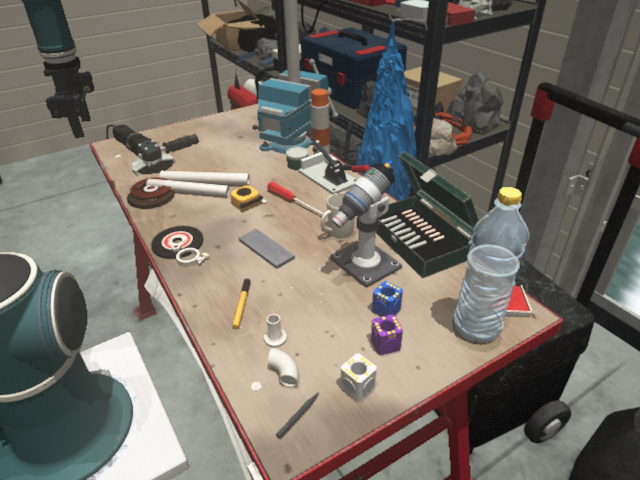

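The top view shows the grey junction at about (430,257), the blue and purple decoys at (381,194) and (410,216), the head at (327,170) and the bar at (257,237). The junction in the side view is at (358,375). I'll zoom in on these.

```bash
cat > h.py <<'E'
import numpy as np, cv2
from scipy.spatial.transform import Rotation as R
def load(n): 
    d=np.load(n); return {k:d[k] for k in d.files}
def rays(c,uv):
    uv=np.atleast_2d(uv).astype(float); K=c["intrinsics"]
    d=np.c_[(uv[:,0]-K[0,2])/K[0,0],(uv[:,1]-K[1,2])/K[1,1],np.ones(len(uv))]
    return R.from_rotvec(c["orientation"]).apply(d)
def onplane(c,uv,z):
    d=rays(c,uv); p=c["position"]; t=(z-p[2])/d[:,2]; return p+t[:,None]*d
def proj(c,P):
    q=R.from_rotvec(c["orientation"]).inv().apply(np.atleast_2d(P)-c["position"]); K=c["intrinsics"]
    return np.c_[q[:,0]/q[:,2]*K[0,0]+K[0,2],q[:,1]/q[:,2]*K[1,1]+K[1,2]]
def cloud(c):
    v,u=np.mgrid[0:480,0:640]; d=rays(c,np.c_[u.ravel(),v.ravel()])
    return (c["position"]+d*c["z_map"].reshape(-1,1)).reshape(480,640,3)
E
python3 - <<'E'
from h import *
t=load("top0.npz"); s=load("side0.npz")
a=cv2.resize(t["image"][237:277,410:450],(400,400),interpolation=cv2.INTER_CUBIC)
b=cv2.resize(s["image"][345:405,328:388],(400,400),interpolation=cv2.INTER_CUBIC)
cv2.imwrite("pics/j0.png",np.hstack([a,b]))
a=cv2.resize(t["image"][120:220,285:365],(480,600),interpolation=cv2.INTER_CUBIC)
cv2.imwrite("pics/m0.png",a)
b=cv2.resize(s["image"][150:290,310:410],(400,560),interpolation=cv2.INTER_CUBIC)
cv2.imwrite("pics/m1.png",b)
print(onplane(t,[(430,257)],.052),onplane(t,[(327,175)],.012),onplane(t,[(257,237)],.01))
P=cloud(t)
print(P[257,430],P[250,430],P[237,257],P[185,310])
E
```

```text
[[ 0.44661126 -0.19374123  0.052     ]] [[0.66185198 0.05982157 0.012     ]] [[0.49865591 0.2385134  0.01      ]]
[ 0.45138596 -0.20504581 -0.00091329] [ 0.46376569 -0.19374878  0.05403053] [0.49806485 0.23807487 0.0147807 ] [0.63556524 0.1038059  0.0094921 ]
```

View pics/j0.png

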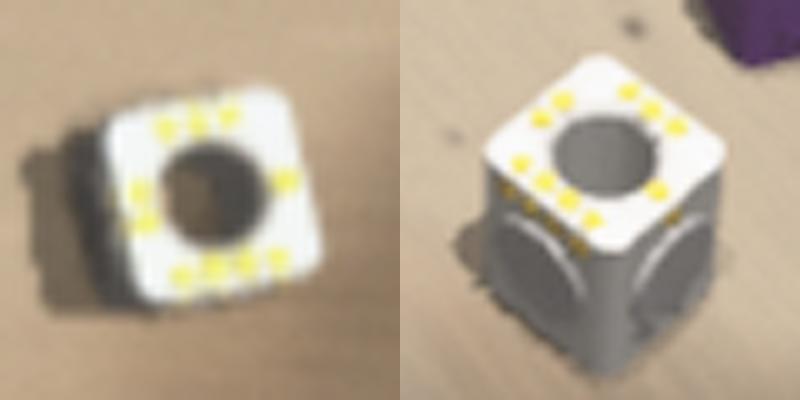

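View pics/m0.png

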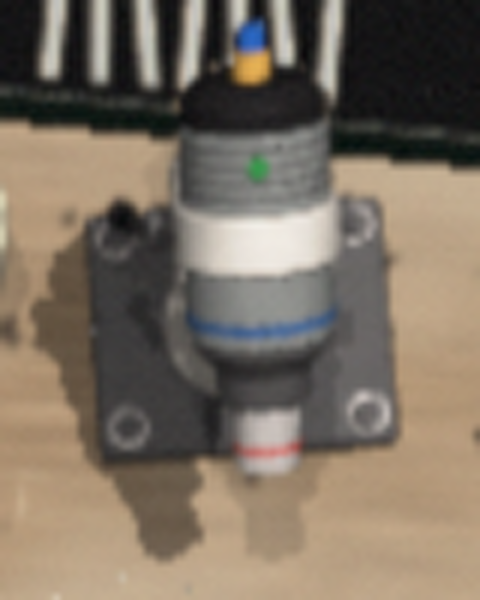

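View pics/m1.png

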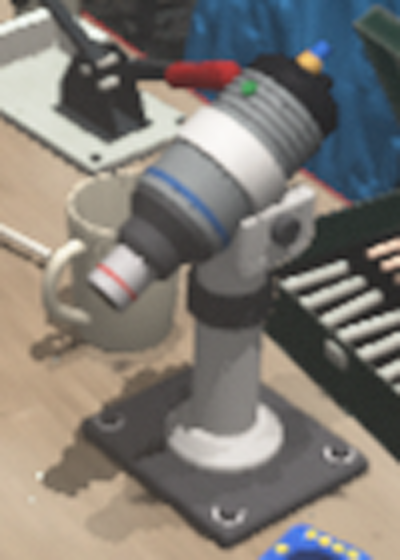

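Top crop: one dot is on the right, two left, three up and four down, so the casting's +x points roughly to world -y. Next I'll measure the poses.

```bash
cat >> h.py <<'E'
def rect_pose(c,mask,z):
    n,l,st,ce=cv2.connectedComponentsWithStats(mask.astype(np.uint8))
    i=1+np.argmax(st[1:,4]); cs,_=cv2.findContours((l==i).astype(np.uint8),cv2.RETR_EXTERNAL,cv2.CHAIN_APPROX_NONE)
    k=max(cs,key=cv2.contourArea)[:,0,:]
    W=onplane(c,k,z)[:,:2]
    r=cv2.minAreaRect((W*1000).astype(np.float32)); 
    return r,st[i]
E
python3 - <<'E'
from h import *
for n in ("top","side"):
    c=load(n+"0.npz"); im=c["image"]; hsv=cv2.cvtColor(im,cv2.COLOR_BGR2HSV); P=cloud(c)
    # junction top
    m=np.zeros((480,640),bool)
    y0,y1,x0,x1=(237,277,410,450) if n=="top" else (345,405,328,388)
    v=hsv[...,2]; s=hsv[...,1]; hh=hsv[...,0]
    sel=((v>190)&(s<60))|((hh>22)&(hh<36)&(s>70)&(v>190))
    m[y0:y1,x0:x1]=sel[y0:y1,x0:x1]
    m=cv2.morphologyEx(m.astype(np.uint8),cv2.MORPH_CLOSE,np.ones((3,3)))
    print(n,"junction",rect_pose(c,m,.052))
    # bar
    y0,y1,x0,x1=(215,260,220,295) if n=="top" else (222,275,232,300)
    m=np.zeros((480,640),bool); sel=(s<60)&(v<150)&(v>60); m[y0:y1,x0:x1]=sel[y0:y1,x0:x1]
    cv2.imwrite(f"pics/bar_{n}.png",m.astype(np.uint8)*255)
    print("bar",rect_pose(c,m,.01))
    # yellow dots
    y0,y1,x0,x1=(237,277,410,450) if n=="top" else (345,405,328,388)
    m=np.zeros((480,640),np.uint8); m[y0:y1,x0:x1]=((hh>22)&(hh<36)&(s>60)&(v>150))[y0:y1,x0:x1]
    nn,l,st,ce=cv2.connectedComponentsWithStats(m)
    print(np.c_[onplane(c,ce[1:],.052)[:,:2],st[1:,4]].round(4))
    # head base
    if n=="top":
        y0,y1,x0,x1=(150,205,295,356)
        m=np.zeros((480,640),np.uint8); m[y0:y1,x0:x1]=(abs(P[...,2]-.012)<.008)[y0:y1,x0:x1]&(v<130)[y0:y1,x0:x1]
        cs,_=cv2.findContours(m,0,1); cv2.imwrite("pics/base.png",cv2.resize(m*255,None,fx=1,fy=1))
        r=rect_pose(c,m,.012); print("base",r)
    # red ring
    y0,y1,x0,x1=(150,210,300,360) if n=="top" else (190,240,320,360)
    m=np.zeros((480,640),np.uint8); m[y0:y1,x0:x1]=(((hh<8)|(hh>172))&(s>80)&(v>120))[y0:y1,x0:x1]
    nn,l,st,ce=cv2.connectedComponentsWithStats(m); print("red",ce[1:],st[1:])
E
```

```text
top junction (((450.5372009277344, -196.7103271484375), (49.75891876220703, 47.7938346862793), 11.243831634521484), array([421, 245,  21,  22, 275], dtype=int32))
bar (((496.81292724609375, 240.95945739746094), (56.41304397583008, 152.4226531982422), 9.968509674072266), array([ 226,  223,   61,   31, 1277], dtype=int32))
[[ 0.4669 -0.1926  6.    ]
 [ 0.4656 -0.1851  3.    ]
 [ 0.4682 -0.2001  3.    ]
 [ 0.4456 -0.1782 11.    ]
 [ 0.4529 -0.2137  6.    ]
 [ 0.4313 -0.1973 21.    ]
 [ 0.4331 -0.2119  4.    ]
 [ 0.4219 -0.1882  1.    ]]
base (((657.6177368164062, 101.9479751586914), (112.13617706298828, 60.200645446777344), 3.192460060119629), array([299, 156,  25,  43, 631], dtype=int32))
red [[329.90909091 194.81818182]] [[325 194  10   2  11]]
side junction (((445.7032775878906, -204.3331298828125), (112.34430694580078, 102.10355377197266), 56.27462387084961), array([ 328,  345,   60,   56, 1959], dtype=int32))
bar (((495.0980224609375, 231.16775512695312), (59.29077911376953, 155.34715270996094), 9.733055114746094), array([239, 230,  56,  39, 535], dtype=int32))
[[ 0.4673 -0.1907 16.    ]
 [ 0.4506 -0.1794  7.    ]
 [ 0.4431 -0.1806  8.    ]
 [ 0.47   -0.2019  6.    ]
 [ 0.4302 -0.1898  6.    ]
 [ 0.432  -0.1974  9.    ]
 [ 0.4342 -0.2051  9.    ]
 [ 0.4535 -0.2146 10.    ]
 [ 0.4249 -0.2006  1.    ]
 [ 0.435  -0.2136  6.    ]]
red [[338.42857143 219.07142857]] [[334 216   9   8  14]]
```

Run:
```python
from h import *
t=load("top0.npz"); s=load("side0.npz")
cor=np.array([(92,222),(380,200),(398,440),(105,465)])/6+[285-.5,120-.5]
W=onplane(t,cor,.012); print(W.round(4)); 
print(np.linalg.norm(np.diff(np.r_[W,W[:1]],axis=0),axis=1))
ce=W.mean(0)[:2]; 
e=(W[0]-W[1]+W[3]-W[2])[:2]; yaw=np.arctan2(e[1],e[0])-np.pi/2; print("c",ce,"yaw",yaw)
# side corners from m1 crop (4x)
cor=np.array([(84,430),(232,355),(367,462),(228,544)])/4+[310-.5,150-.5]
W2=onplane(s,cor,.012); print(W2.round(4),W2.mean(0)); 
e=(W2[1]-W2[2]+W2[0]-W2[3])[:2]; print(np.arctan2(e[1],e[0])-np.pi/2, np.linalg.norm(np.diff(np.r_[W2,W2[:1]],axis=0),axis=1))
e=(W2[1]-W2[0]+W2[2]-W2[3])[:2]; print(np.arctan2(e[1],e[0]))
# refine: depth points along nose/head
for n,c in (("top",t),("side",s)):
    P=cloud(c); m=(P[...,2]>.13)&(np.hypot(P[...,0]-ce[0],P[...,1]-ce[1])<.1)
    print(n,m.sum())
    np.save(n+"head.npy",P[m])
```

```text
[[ 0.7108  0.1308  0.012 ]
 [ 0.7216  0.0055  0.012 ]
 [ 0.6151 -0.0019  0.012 ]
 [ 0.6032  0.1243  0.012 ]]
[0.12580287 0.1067586  0.12669221 0.10781245]
c [0.66266887 0.06467868] yaw 0.08941307122643982
[[ 0.6033  0.1137  0.012 ]
 [ 0.7177  0.1232  0.012 ]
 [ 0.7195  0.001   0.012 ]
 [ 0.6134 -0.0097  0.012 ]] [0.6634949  0.05706757 0.012     ]
0.0483096504590379 [0.11477022 0.12217275 0.10670579 0.12380411]
0.09106622363044617
top 1604
side 2248
```

```bash
cat > ov.py <<'E'
from h import *
import sys
def ov(cx,cy,yaw,out):
    M=R.from_euler("z",yaw)
    d=M.apply([np.cos(np.pi/6),0,.5]); yv=M.apply([0,1,0]); zv=np.cross(d,yv)
    f=np.array([cx,cy,0])+M.apply([-.088,0,.150])
    th=np.linspace(0,2*np.pi,60)
    pan=[]
    for n,(x0,y0,w,h) in (("top",(295,145,64,64)),("side",(320,185,100,110))):
        c=load(n+"0.npz"); k=6 if n=="top" else 5
        im=cv2.resize(c["image"][y0:y0+h,x0:x0+w],None,fx=k,fy=k,interpolation=cv2.INTER_CUBIC)
        def dl(P,col):
            q=((proj(c,P)-[x0,y0]+.5)*k).astype(np.int32); cv2.polylines(im,[q],True,col,1)
        for L,r in ((0,.013),(.026,.013)):
            dl(f+L*d+r*(np.cos(th)[:,None]*yv+np.sin(th)[:,None]*zv),(0,255,0))
        B=np.array([[-55,-65,12],[55,-65,12],[55,65,12],[-55,65,12]])/1000
        dl(M.apply(B)+[cx,cy,0],(0,255,255))
        im=cv2.copyMakeBorder(im,0,max(0,560-im.shape[0]),0,0,cv2.BORDER_CONSTANT)[:560]
        pan.append(im)
    o=np.hstack(pan); o=cv2.resize(o,None,fx=min(1,800/o.shape[1]),fy=min(1,800/o.shape[1])); cv2.imwrite(out,o); print(f,d)
ov(*[float(a) for a in sys.argv[1:4]],sys.argv[4])
E
python3 ov.py .663 .062 .08 pics/ov1.png
python3 - <<'E'
from h import *
for n in ("top","side"):
    P=np.load(n+"head.npy"); print(P.min(0),P.max(0))
E
```

```text
[0.57528145 0.05496751 0.15      ] [0.8632556  0.06920816 0.5       ]
[0.57107682 0.02793711 0.13741678] [0.72364427 0.12112122 0.25097236]
[0.57176961 0.02393322 0.13009177] [0.72639464 0.09240238 0.24854837]
```

View pics/ov1.png

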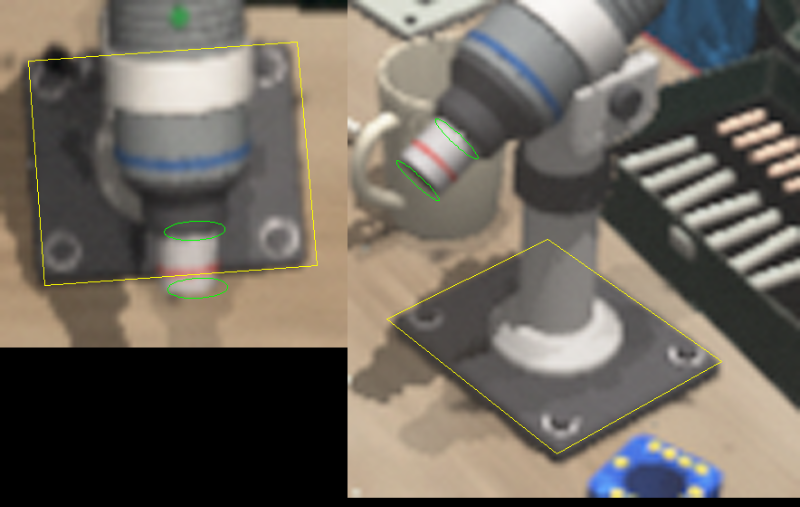

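The overlay fits both views to about 1–2 mm: the nose is at (185,260) in the top panel and (420,170) in the side panel. I'm taking the base centre as (0.663, 0.0635) with yaw 0.08. Now I'll check whether the arm can reach both press orientations.

```bash
cat >> h.py <<'E'
HY=0.08; HC=np.array([.663,.0635,0]); MH=R.from_euler("z",HY)
D=MH.apply([np.cos(np.pi/6),0,.5]); YH=MH.apply([0,1,0]); ZH=np.cross(D,YH)
F=HC+MH.apply([-.088,0,.150])
def tool_rot(tx,ty):
    tx=np.asarray(tx)/np.linalg.norm(tx); ty=np.asarray(ty)-np.dot(ty,tx)*tx; ty/=np.linalg.norm(ty)
    return R.from_matrix(np.c_[tx,ty,np.cross(tx,ty)]).as_rotvec()
def press_pose(sgn,phi,p,lat=0):
    """tool z = sgn*D; phi = lean of the tool about D; p push depth (<0: clear)"""
    tx=R.from_rotvec(D*phi).apply(-ZH); tz=sgn*D; ty=np.cross(tz,tx)
    g=F+D*(p-.025)
    return g+.019*tx, tool_rot(tx,ty)
E
python3 - <<'E'
from h import *
from cell import manip, inverse_kinematics
q=manip.state()["joint_pos"]; print(R.from_rotvec(manip.state()["tcp_rot"]).as_matrix().round(3))
for sgn in (1,-1):
    for deg in range(-180,181,15):
        a=[inverse_kinematics(*press_pose(sgn,np.radians(deg),p)) for p in (-.06,.008)]
        print(sgn,deg,[None if x is None else np.round(x,2) for x in a])
# grasp at junction
for yawx in (-79.5,):
    for k in range(4):
        a=np.radians(yawx+90*k); r=tool_rot([0,0,-1],[np.cos(a),np.sin(a),0])
        x=inverse_kinematics([.4503,-.1967,.007],r); print("grasp ty=%d"%(yawx+90*k),None if x is None else x.round(2))
E
```

```text
[[-0.001  0.336  0.942]
 [-0.002  0.942 -0.336]
 [-1.    -0.002 -0.   ]]
1 -180 [None, None]
1 -165 [None, None]
1 -150 [array([ 0.3 ,  1.27,  1.55, -0.97,  2.65,  0.45]), None]
1 -135 [array([ 0.41,  1.18,  1.62, -1.04,  2.44,  0.31]), array([ 0.38,  1.16,  1.52, -1.19,  2.48,  0.14])]
1 -120 [array([ 0.5 ,  1.07,  1.7 , -1.06,  2.23,  0.23]), array([ 0.47,  1.05,  1.61, -1.18,  2.27,  0.1 ])]
1 -105 [array([ 0.57,  0.93,  1.8 , -1.07,  2.02,  0.18]), array([ 0.53,  0.92,  1.71, -1.16,  2.05,  0.06])]
1 -90 [array([ 0.62,  0.77,  1.92, -1.08,  1.8 ,  0.13]), array([ 0.57,  0.76,  1.82, -1.14,  1.83,  0.02])]
1 -75 [array([ 0.64,  0.6 ,  2.04, -1.09,  1.57,  0.08]), array([ 0.59,  0.59,  1.93, -1.13,  1.6 , -0.03])]
1 -60 [array([ 0.63,  0.41,  2.15, -1.11,  1.34,  0.02]), array([ 0.57,  0.41,  2.05, -1.12,  1.35, -0.1 ])]
1 -45 [array([ 0.57,  0.22,  2.26, -1.11,  1.08, -0.08]), array([ 0.52,  0.23,  2.15, -1.1 ,  1.09, -0.2 ])]
1 -30 [array([ 0.46,  0.03,  2.36, -1.06,  0.8 , -0.26]), array([ 0.41,  0.07,  2.23, -1.  ,  0.81, -0.39])]
1 -15 [array([ 0.27, -0.11,  2.42, -0.81,  0.5 
[... 1471 characters left out ...]
1, -0.16]), array([-0.46,  0.75,  1.84,  1.09,  1.84, -0.04])]
-1 105 [array([-0.46,  0.93,  1.83,  1.01,  2.02, -0.2 ]), array([-0.42,  0.91,  1.73,  1.1 ,  2.06, -0.08])]
-1 120 [array([-0.39,  1.06,  1.72,  1.  ,  2.24, -0.26]), array([-0.35,  1.05,  1.63,  1.12,  2.28, -0.12])]
-1 135 [array([-0.3 ,  1.18,  1.63,  0.97,  2.45, -0.34]), array([-0.27,  1.16,  1.54,  1.13,  2.5 , -0.17])]
-1 150 [array([-0.19,  1.26,  1.57,  0.9 ,  2.65, -0.49]), None]
-1 165 [None, None]
-1 180 [None, None]
grasp ty=-79 [-0.46  0.19  2.18 -0.    0.77  0.93]
grasp ty=10 [-0.46  0.19  2.18 -0.    0.77 -0.65]
grasp ty=100 [-0.46  0.19  2.18 -0.    0.77 -2.22]
grasp ty=190 [-0.46  0.19  2.18  0.    0.77  2.5 ]
```

Both presses work at phi=0 with a half turn of joint 6. Next I'll pull in to a small radius, clear of the head, then sweep across to the casting and grasp it.

```bash
cat >> h.py <<'E'
def down(deg): return tool_rot([0,0,-1],[np.cos(np.radians(deg)),np.sin(np.radians(deg)),0])
E
python3 - <<'E'
from h import *
from cell import manip, inverse_kinematics, cams
def st(m):
    s=manip.state(); print(m,round(s["clock"],2),s["tool_pos"].round(4),s["contact_force"].round(1),round(s["gripper_width"],4))
manip.move_pose([.19,.40,.27],down(68)); st("retract")
manip.move_pose([.4503,-.1972,.13],down(10.5)); st("above")
c=cams.capture("top"); cv2.imwrite("pics/top1.png",c["image"])
c=cams.capture("side"); cv2.imwrite("pics/side1.png",c["image"])
E
```

```text
retract 1.05 [0.1903 0.4009 0.2704] [ 0.4 -0.4  0.7] 0.0883
above 3.42 [ 0.4507 -0.1966  0.1302] [ 0.  -0.4 -0.1] 0.0883
```

View pics/side1.png

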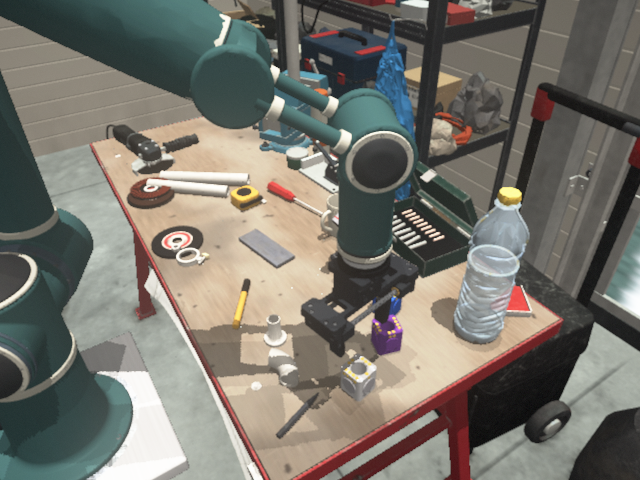

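The open gripper hovers above the casting, which is at (358,378), and nothing else is in the way. I'll descend and grasp.

```bash
cat >> h.py <<'E'
ZT=.008
from cell import manip, inverse_kinematics, cams
def st(m):
    s=manip.state(); print(m,round(s["clock"],2),s["tool_pos"].round(4),s["contact_force"].round(1),round(s["gripper_width"],4)); return s
def snap(k):
    for n in ("top","side"):
        c=cams.capture(n); cv2.imwrite(f"pics/{n}{k}.png",c["image"]); np.savez(f"{n}{k}.npz",**c)
E
python3 - <<'E'
from h import *
manip.move_linear([.4503,-.1972,ZT],rate=.12); st("down")
manip.set_gripper(.03,force=50); st("grip")
p=manip.state()["tool_pos"]
manip.move_linear([.4503,-.1972,.12],rate=.15); st("up")
snap(2)
E
```

```text
down 4.69 [ 0.451  -0.1976  0.0087] [-0.   0.1  0.1] 0.0881
grip 5.36 [ 0.4503 -0.1972  0.0081] [-0.5  0.5  2.1] 0.0497
up 6.26 [ 0.4494 -0.1967  0.1189] [-0.2 -0.5 -2.8] 0.0494
```

View pics/side2.png

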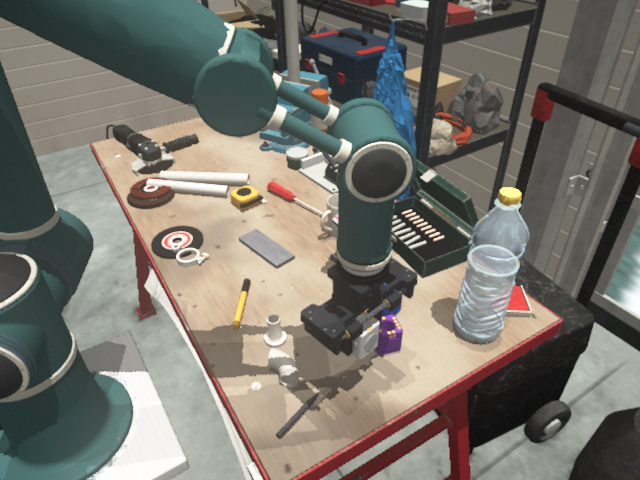

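The casting is held 49.5 mm across its pads, at (365,340). Next is the move to the pre-press pose, with a check in both views.

```bash
cat >> h.py <<'E'
def pp(sgn,p,phi=0,fix=(0,0)):
    pos,rot=press_pose(sgn,phi,p)
    tx=-ZH
    return pos+(.026-ZT-.019)*tx+fix[0]*YH+fix[1]*ZH,rot
def circle_ov(k,sgn,out,wh=90):
    s=manip.state(); Rt=R.from_rotvec(s["tcp_rot"]); tx,ty,tz=Rt.as_matrix().T
    pad=s["tool_pos"]-(.026-ZT)*tx+.025*sgn*tz
    th=np.linspace(0,2*np.pi,60); pan=[]
    print("pad-nose along D,Y,Z mm",[round(1000*float((pad-F)@v),1) for v in (D,YH,ZH)],"ang",round(float(np.arccos((sgn*tz)@D)),4))
    for n in ("top","side"):
        c=load(f"{n}{k}.npz"); x,y=proj(c,F)[0].astype(int); x0,y0=x-wh//2,y-wh//2; z=400/wh
        im=cv2.resize(c["image"][y0:y0+wh,x0:x0+wh],(400,400),interpolation=cv2.INTER_CUBIC)
        for P,col,r,a,b in ((F,(0,255,0),.013,YH,ZH),(pad,(0,0,255),.0155,tx,ty)):
            q=((proj(c,P+r*(np.cos(th)[:,None]*a+np.sin(th)[:,None]*b))-[x0,y0]+.5)*z).astype(np.int32); cv2.polylines(im,[q],True,col,1)
        pan.append(im)
    cv2.imwrite(out,np.hstack(pan))
E
python3 - <<'E'
from h import *
manip.move_pose(*pp(1,-.05)); st("pre1"); snap(3); circle_ov(3,1,"pics/ov3.png")
E
```

```text
pre1 7.37 [0.5196 0.0518 0.0968] [-0.5 -0.  -2.9] 0.0495
pad-nose along D,Y,Z mm [-49.1, -0.9, 0.0] ang 0.002
```

View pics/ov3.png

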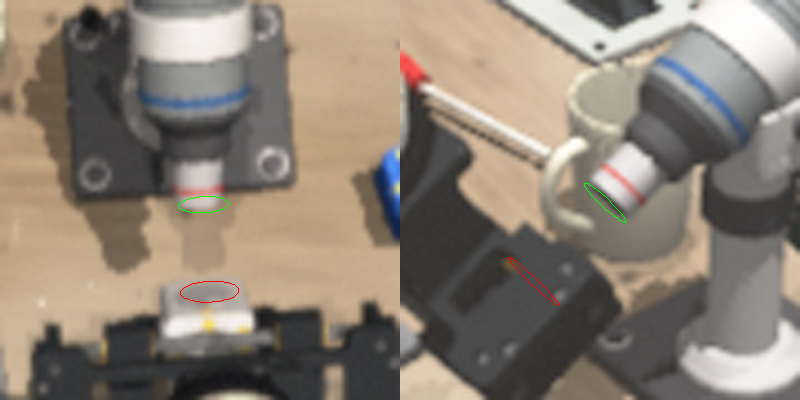

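View pics/side3.png

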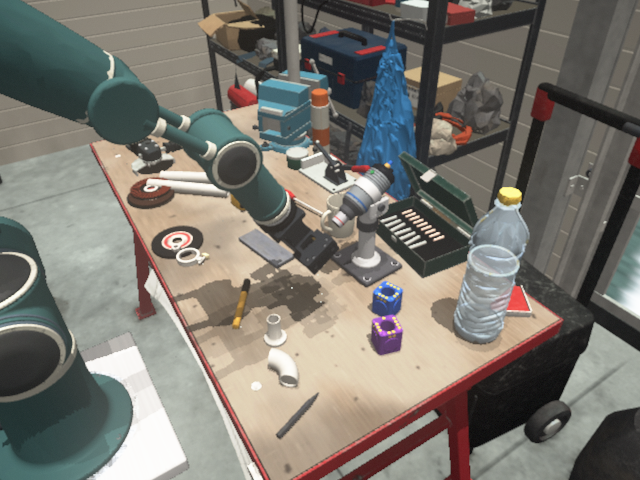

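In the top panel the casting (208) is in line with the nose (about 201), and the one-dot edge at (207,322) faces it. The side panel agrees to about 1 px. I'll press slowly, watching the force along the nose axis.

```bash
cat >> h.py <<'E'
FIX=[.001,0.0]
def fd(f0):
    return float((manip.state()["contact_force"]-f0)@-D)
def press(sgn,fix=FIX,start=-.006,jump=None,target=12.2):
    pos=lambda p: pp(sgn,p,fix=fix)[0]
    rot=pp(sgn,0)[1]
    manip.move_linear(pos(start),rate=.08,rot=rot); manip.dwell(.15)
    f0=np.mean([manip.state()["contact_force"]],axis=0)
    p=start; log=[]
    for _ in range(40):
        f=fd(f0)
        log.append((round(p*1000,1),round(f,1)))
        if f>=target: break
        # spring: 4 N start + 1 N/mm
        stp=.0015 if f<3 else np.clip((target+.3-f)*.0009,.0005,.0035)
        p+=stp
        if p>.016: print("too far"); break
        manip.move_linear(pos(p),rate=.02); 
    c0=manip.state()["clock"]
    fs=[]
    while manip.state()["clock"]-c0<.6:
        manip.dwell(.1); fs.append(round(fd(f0),1))
    s=manip.state(); tz=R.from_rotvec(s["tcp_rot"]).as_matrix()[:,2]
    print(log,"hold",fs,"clock",round(s["clock"],2),"ang",round(float(np.arccos(sgn*tz@D)),3))
    return p
E
python3 - <<'E'
from h import *
p=press(1); snap(4); circle_ov(4,1,"pics/ov4.png")
manip.move_linear(pp(1,-.06,fix=FIX)[0],rate=.1); st("back")
E
```

```text
too far
[(-6.0, 0.0), (-4.5, 0.1), (-3.0, -0.5), (-1.5, 0.8), (-0.0, 0.4), (1.5, -0.8), (3.0, 3.1), (np.float64(6.5), 6.4), (np.float64(10.0), 9.0), (np.float64(13.2), 9.1)] hold [9.4, 9.1, 9.2, 9.3, 9.2, 9.8, 9.9] clock 11.47 ang 0.01
pad-nose along D,Y,Z mm [7.5, 1.1, -1.6] ang 0.01
back 12.46 [0.5122 0.0523 0.0932] [ 0.5  0.3 -2.8] 0.0497
```

View pics/ov4.png

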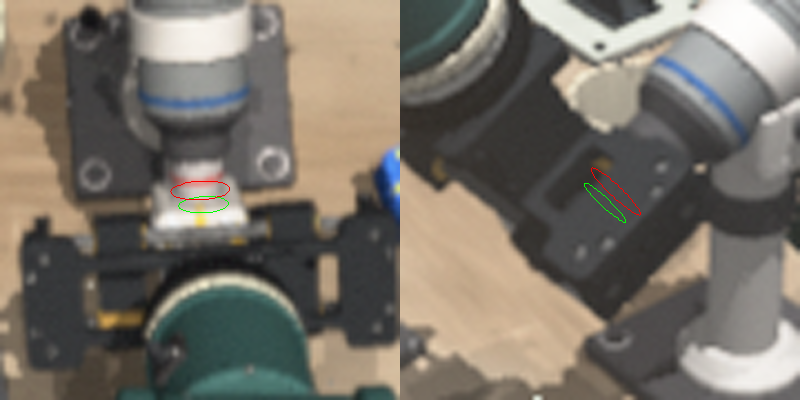

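The press reached only about 9.5 N, roughly 5–6 mm, with the arm yielding about 8 mm. That isn't certain to count, so I'll check whether the casting slipped in the jaws before repeating it.

Run:
```python
from h import *
snap(5); circle_ov(5,1,"pics/ov5.png")
```

```text
pad-nose along D,Y,Z mm [-58.2, 0.9, 0.4] ang 0.0023
```

View pics/ov5.png

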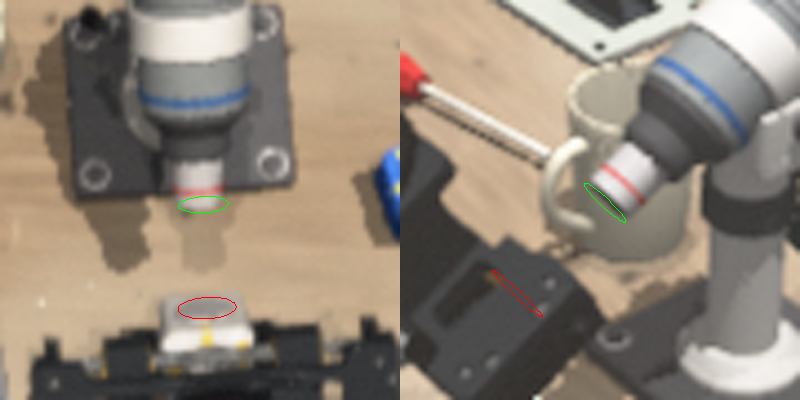

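No slip: the pad still sits on the red circle. The arm is soft along this direction, about 1.2 N/mm, so pressing further is gentle. I'll press side one again to 12 N, logging the actual travel.

```bash
cat >> h.py <<'E'
def padD(sgn):
    s=manip.state(); M=R.from_rotvec(s["tcp_rot"]).as_matrix()
    pad=s["tool_pos"]-(.026-ZT)*M[:,0]+.025*sgn*M[:,2]
    return [round(1000*float((pad-F)@v),1) for v in (D,YH,ZH)]
def press2(sgn,fix=FIX,first=.013,target=12.0,hold=.6):
    pos=lambda p: pp(sgn,p,fix=fix)[0]
    rot=pp(sgn,0)[1]
    manip.move_linear(pos(-.006),rate=.12,rot=rot); manip.dwell(.2)
    f0=np.mean([(manip.dwell(.03),manip.state()["contact_force"])[1] for _ in range(3)],axis=0)
    p=-.006; log=[]
    for q in (.0,.004,.008,first):
        manip.move_linear(pos(q),rate=.025); p=q; f=fd(f0); log.append((round(p*1000,1),round(f,1),padD(sgn)[0]))
        if f>target: break
    while True:
        manip.dwell(.08); f=np.mean([fd(f0),(manip.dwell(.03),fd(f0))[1]])
        log.append((round(p*1000,1),round(f,1),padD(sgn)[0]))
        if f>=target or p>.030: break
        p+=.0015; manip.move_linear(pos(p),rate=.025)
    fs=[]; c0=manip.state()["clock"]
    while manip.state()["clock"]-c0<hold:
        manip.dwell(.1); fs.append((round(fd(f0),1),padD(sgn)[0]))
    s=manip.state(); tz=R.from_rotvec(s["tcp_rot"]).as_matrix()[:,2]
    print(log,"\nhold",fs,padD(sgn),"clock",round(s["clock"],2),"ang",round(float(np.arccos(sgn*tz@D)),3))
    return p
E
python3 - <<'E'
from h import *
p=press2(1)
manip.move_linear(pp(1,-.07,fix=FIX)[0],rate=.15); st("back")
E
```

```text
[(0.0, 0.5, 0.5), (4.0, 5.3, 1.9), (8.0, 6.4, 4.5), (13.0, 10.0, 7.4), (13.0, np.float64(9.6), 7.4), (14.5, np.float64(11.0), 8.3), (16.0, np.float64(11.7), 9.1), (17.5, np.float64(12.5), 10.0)] 
hold [(12.7, 10.0), (13.1, 10.0), (11.9, 10.0), (13.2, 10.0), (12.9, 10.0), (12.8, 10.0), (13.1, 10.0)] [10.0, 1.2, -2.0] clock 16.73 ang 0.013
back 17.47 [0.5043 0.0517 0.0887] [-0.5  0.6 -2.4] 0.0496
```

It held about 12.8 N, roughly 8 mm in, for over 0.6 s. Now the half turn for side two.

Run:
```python
from h import *
x=inverse_kinematics(*pp(-1,-.07,fix=FIX)); print(x.round(2),manip.state()["joint_pos"].round(2))
manip.move_pose(*pp(-1,-.07,fix=FIX)); st("pre2"); snap(6); circle_ov(6,-1,"pics/ov6.png")
```

```text
[ 0.04 -0.18  2.47  0.06  0.33  1.48] [ 0.04 -0.18  2.47  0.06  0.33 -1.67]
pre2 20.12 [0.5022 0.0516 0.087 ] [ 0.2  0.3 -3.1] 0.0494
pad-nose along D,Y,Z mm [-70.0, 1.0, -0.0] ang 0.0002
```

View pics/ov6.png

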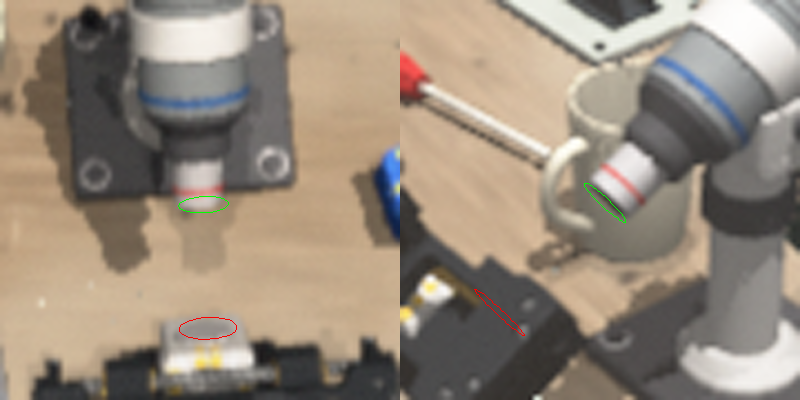

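The two dots at (208,358) now face the nose. Pressing side two.

Run:
```python
from h import *
p=press2(-1,first=.0155)
manip.move_linear(pp(-1,-.05,fix=FIX)[0],rate=.15); st("back")
```

```text
[(0.0, -0.4, 0.5), (4.0, 1.2, 2.9), (8.0, 6.0, 5.0), (15.5, 10.0, 9.3), (15.5, np.float64(9.6), 9.3), (17.0, np.float64(10.6), 10.1), (18.5, np.float64(11.7), 11.1), (20.0, np.float64(12.4), 11.9)] 
hold [(11.9, 11.9), (12.3, 11.9), (12.4, 11.9), (12.5, 11.9), (12.9, 11.9), (12.6, 11.9)] [11.9, 1.2, -2.2] clock 24.48 ang 0.015
back 25.09 [0.5213 0.053  0.0986] [ 1.   0.5 -2.2] 0.0495
```

Run:
```python
from h import *
c=load("top0.npz")
print(onplane(c,[(410,216),(381,194),(358,284),(332,304),(290,273),(390,295)],.03).round(3))
for p in ([.46,-.08],[.45,-.10]): print(proj(c,[*p,0]), [inverse_kinematics([*p,ZT],down(a)).round(2) for a in (-10,80)])
```

```text
[[ 0.552 -0.15   0.03 ]
 [ 0.609 -0.077  0.03 ]
 [ 0.38  -0.017  0.03 ]
 [ 0.33   0.047  0.03 ]
 [ 0.406  0.152  0.03 ]
 [ 0.353 -0.097  0.03 ]]
[[381.22198095 253.28461048]] [array([-0.23,  0.15,  2.23,  0.  ,  0.76, -0.05]), array([-0.23,  0.15,  2.23, -0.  ,  0.76, -1.62])]
[[389.07835436 257.22948546]] [array([-0.27,  0.14,  2.24,  0.  ,  0.76, -0.1 ]), array([-0.27,  0.14,  2.24, -0.  ,  0.76, -1.67])]
```

Run:
```python
from h import *
manip.move_pose([.46,-.09,.06],down(-10)); st("over")
manip.move_linear([.46,-.09,ZT+.002],rate=.1); a=st("near")
for k in range(6):
    s=manip.state()
    if s["contact_force"][2]-a["contact_force"][2]>2.0: break
    manip.move_linear([.46,-.09,ZT+.001-.001*k],rate=.03); 
st("down"); manip.set_gripper(.088); st("open")
manip.move_linear([.46,-.09,.10],rate=.25); 
manip.move_pose([.46,-.09,.10],down(80)); st("turn"); snap(7)
c=load("side7.npz"); cv2.imwrite("pics/s7.png",cv2.resize(c["image"][230:430,240:440],(600,600),interpolation=cv2.INTER_CUBIC))
c=load("top7.npz"); cv2.imwrite("pics/t7.png",cv2.resize(c["image"][200:300,330:430],(600,600),interpolation=cv2.INTER_CUBIC))
```

```text
over 26.48 [ 0.4608 -0.09    0.0603] [ 0.4 -0.9 -2.4] 0.0497
near 27.13 [ 0.4601 -0.0899  0.0099] [-0.2  0.  -2.7] 0.0498
down 27.88 [ 0.4602 -0.0901  0.008 ] [-3.1  0.3  8.4] 0.0496
open 28.6 [ 0.46   -0.09    0.0069] [-0.5  0.7  0.1] 0.0879
turn 30.52 [ 0.4593 -0.0898  0.099 ] [0.1 0.3 0.9] 0.088
```

View pics/s7.png

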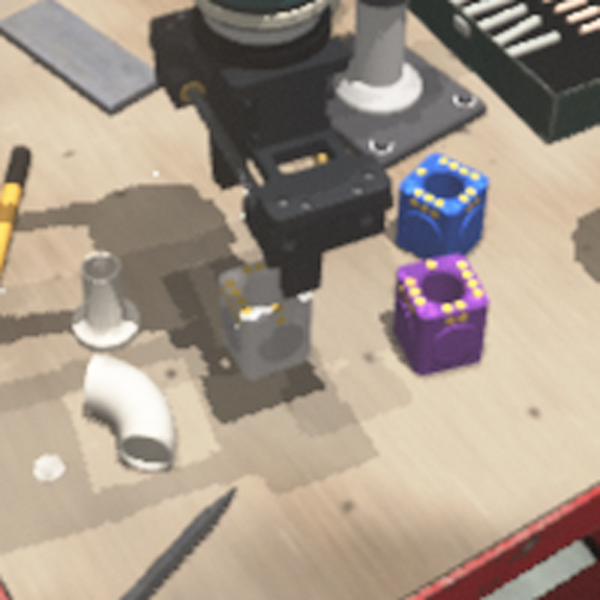

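View pics/t7.png

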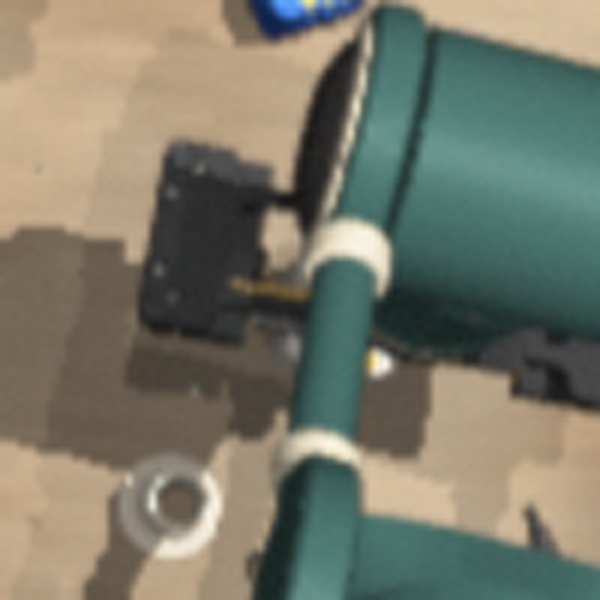

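The casting stands upright at about (265,320) in the side crop, with the jaws turned across sides one and two. Next: regrasp and go to side three.

Run:
```python
from h import *
manip.move_linear([.46,-.09,ZT],rate=.15); st("down")
manip.set_gripper(.03,force=50); st("grip")
manip.move_linear([.46,-.09,.08],rate=.2)
manip.move_pose(*pp(1,-.06,fix=FIX)); st("pre3"); snap(8); circle_ov(8,1,"pics/ov8.png")
```

```text
down 31.39 [ 0.4606 -0.0901  0.0085] [0.5 1.2 0.1] 0.0881
grip 32.06 [ 0.4601 -0.0901  0.0082] [-0.8  0.8  1.6] 0.0498
pre3 33.21 [0.509  0.0524 0.0899] [ 0.5  0.6 -2.3] 0.0494
pad-nose along D,Y,Z mm [-59.8, 0.2, -0.5] ang 0.002
```

View pics/ov8.png

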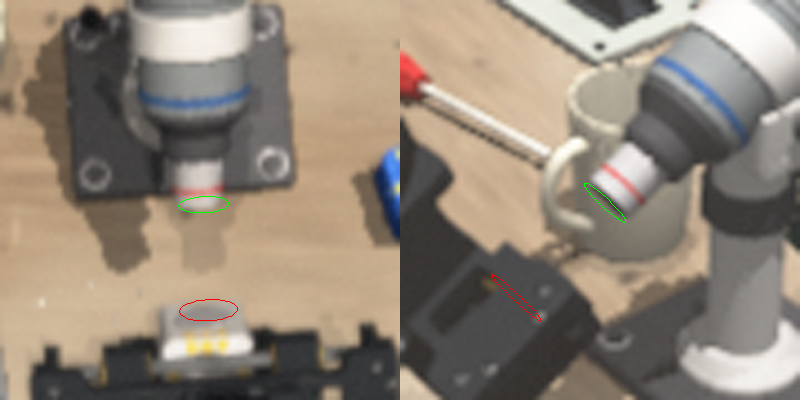

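Three dots at (208,345) face the nose. Pressing side three, then turning to four.

Run:
```python
from h import *
p=press2(1,first=.0155)
manip.move_linear(pp(1,-.07,fix=FIX)[0],rate=.15)
manip.move_pose(*pp(-1,-.07,fix=FIX)); st("pre4"); snap(9); circle_ov(9,-1,"pics/ov9.png")
```

```text
[(0.0, -0.3, 0.6), (4.0, 4.4, 2.2), (8.0, 6.9, 4.8), (15.5, 10.9, 9.1), (15.5, np.float64(10.4), 9.2), (17.0, np.float64(10.9), 10.0), (18.5, np.float64(12.6), 10.9)] 
hold [(12.3, 10.9), (11.7, 11.0), (11.9, 10.9), (12.2, 10.9), (11.9, 10.9), (12.6, 10.9)] [10.9, 1.2, -2.0] clock 37.12 ang 0.013
pre4 40.51 [0.5022 0.0516 0.0869] [-0.  -0.3 -2.4] 0.0491
pad-nose along D,Y,Z mm [-70.0, 1.0, 0.0] ang 0.0001
```

View pics/ov9.png

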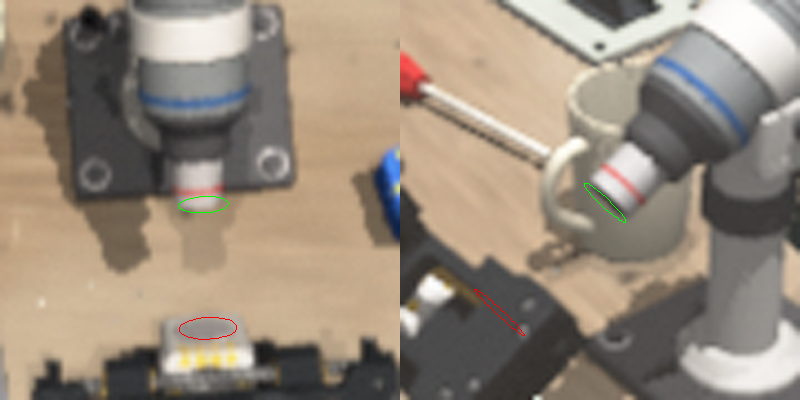

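Four dots at (208,358). Pressing side four, and refining the bar's position from the first pictures.

Run:
```python
from h import *
p=press2(-1,first=.0155)
manip.move_linear(pp(-1,-.07,fix=FIX)[0],rate=.15); st("back")
for n,(y0,y1,x0,x1) in (("top",(215,260,220,295)),("side",(222,275,232,300))):
    c=load(n+"0.npz"); im=c["image"]; hsv=cv2.cvtColor(im,cv2.COLOR_BGR2HSV)
    m=np.zeros((480,640),np.uint8); m[y0:y1,x0:x1]=(hsv[...,1]<75)[y0:y1,x0:x1]
    m=cv2.morphologyEx(m,cv2.MORPH_OPEN,np.ones((3,3)))
    r,s_=rect_pose(c,m,.01); print(n,r,s_)
    o=im[y0-5:y1+5,x0-5:x1+5].copy(); 
    q=(proj(c,np.c_[cv2.boxPoints(r)/1000,np.full(4,.01)])-[x0-5,y0-5]+.5)*6
    o=cv2.resize(o,None,fx=6,fy=6,interpolation=cv2.INTER_CUBIC); cv2.polylines(o,[q.astype(np.int32)],True,(0,255,0),1); cv2.imwrite(f"pics/bar{n}.png",o)
```

```text
[(0.0, 0.3, 0.5), (4.0, 2.9, 2.5), (8.0, 6.2, 4.9), (15.5, 10.6, 9.3), (15.5, np.float64(11.2), 9.2), (17.0, np.float64(11.0), 10.2), (18.5, np.float64(12.3), 11.0)] 
hold [(13.2, 11.0), (11.9, 11.0), (12.0, 11.0), (12.6, 11.0), (12.0, 11.0), (12.5, 11.0)] [11.0, 1.2, -2.0] clock 44.5 ang 0.013
back 45.24 [0.5043 0.0517 0.0887] [ 0.5 -0.7 -2.2] 0.0494
top ((498.9852600097656, 239.07650756835938), (113.37918853759766, 190.844970703125), 0.3905375897884369) [ 220  215   75   45 3112]
side ((493.84588623046875, 240.10952758789062), (211.02325439453125, 172.08169555664062), 59.001163482666016) [ 232  222   68   53 3598]
```

View pics/bartop.png

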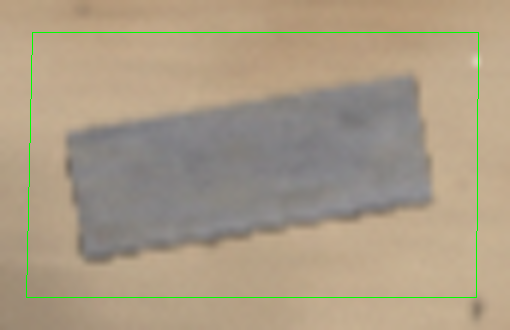

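View pics/barside.png

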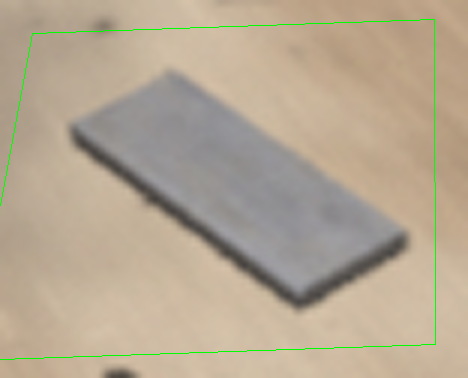

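That mask took in the wood (the boxes are too big), but the bar is bluish, so I'll split on blue minus red instead.

Run:
```python
from h import *
for n,(y0,y1,x0,x1) in (("top",(215,260,220,295)),("side",(222,275,232,300))):
    c=load(n+"0.npz"); im=c["image"].astype(int)
    m=np.zeros((480,640),np.uint8); m[y0:y1,x0:x1]=((im[...,2]-im[...,0]<14)&(im[...,1]>75))[y0:y1,x0:x1]
    r,s_=rect_pose(c,m,.01); print(n,r,s_)
    q=(proj(c,np.c_[cv2.boxPoints(r)/1000,np.full(4,.01)])-[x0-5,y0-5]+.5)*5
    o=cv2.resize(c["image"][y0-5:y1+5,x0-5:x1+5],None,fx=5,fy=5,interpolation=cv2.INTER_CUBIC); cv2.polylines(o,[q.astype(np.int32)],True,(0,255,0),1)
    o=cv2.copyMakeBorder(o,0,320-o.shape[0],0,430-o.shape[1],0); 
    globals()[n]=o[:, :395]
cv2.imwrite("pics/bar2.png",np.hstack([top,side]))
```

```text
top ((497.62554931640625, 241.01315307617188), (53.856441497802734, 148.31358337402344), 9.914875984191895) [ 227  223   60   30 1207]
side ((496.7188720703125, 232.84756469726562), (58.673622131347656, 155.27394104003906), 10.064684867858887) [239 229  55  39 948]
```

View pics/bar2.png

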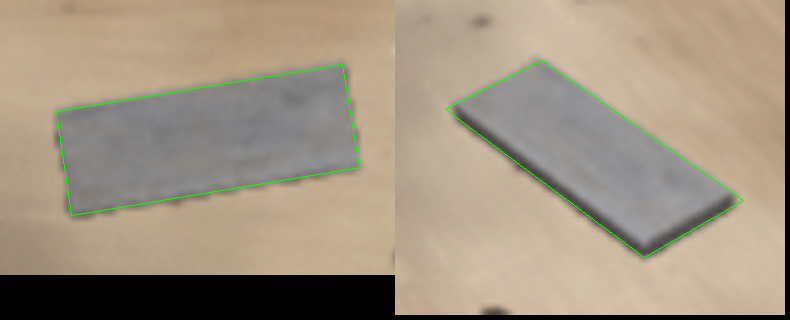

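The top view gives the bar at (0.4976, 0.2410). The side box also takes in the bar's dark edge, and allowing for that it agrees. I'll place at (0.498, 0.239) with the jaws along the bar, which needs the least turning near the head.

Run:
```python
from h import *
X,Y=.498,.2395
x=inverse_kinematics([X,Y,.08],down(-80)); print(x.round(2))
manip.move_pose([X,Y,.09],down(-80)); st("over")
manip.move_linear([X,Y,.010+ZT+.003],rate=.12); manip.dwell(.1); a=st("near")
for k in range(8):
    if manip.state()["contact_force"][2]-a["contact_force"][2]>1.5: break
    manip.move_linear([X,Y,.010+ZT+.002-.0007*k],rate=.03); manip.dwell(.08)
st("down"); snap(10)
for n,(x0,y0) in (("side",(200,180)),("top",(200,180))):
    c=load(n+"10.npz"); cv2.imwrite(f"pics/{n}10z.png",cv2.resize(c["image"][y0:y0+120,x0:x0+120],(600,600),interpolation=cv2.INTER_CUBIC))
```

```text
[ 0.4   0.19  2.01 -0.    0.94  1.8 ]
over 46.02 [0.4984 0.2394 0.0896] [-1.1  0.2 -3.3] 0.0494
near 46.85 [0.4989 0.2397 0.022 ] [-0.5 -0.6 -1.9] 0.0493
down 48.18 [0.4982 0.2396 0.0183] [-2.8 -1.7  2.3] 0.0494
```

View pics/side10z.png

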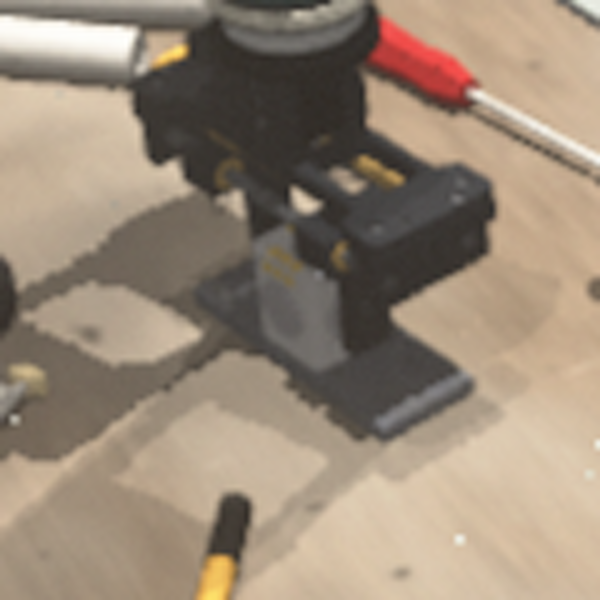

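The casting stands in the middle of the bar, with its base at about (300,340) in the crop. Releasing and lifting straight up, then a final look.

Run:
```python
from h import *
X,Y=.498,.2395
manip.set_gripper(.088); st("open")
manip.move_linear([X,Y,.15],rate=.12); 
manip.move_pose([.30,.24,.30],down(-50)); st("away"); snap(11)
for n,(x0,y0) in (("side",(200,180)),("top",(200,180))):
    c=load(n+"11.npz"); cv2.imwrite(f"pics/{n}11z.png",cv2.resize(c["image"][y0:y0+120,x0:x0+120],(390,390),interpolation=cv2.INTER_CUBIC))
cv2.imwrite("pics/fin.png",np.hstack([cv2.imread("pics/side11z.png"),cv2.imread("pics/top11z.png")]))
```

```text
open 49.0 [0.498  0.2395 0.0179] [ 0.3 -0.9  0.8] 0.088
away 51.23 [0.3003 0.2399 0.2992] [-0.2 -0.4 -0.5] 0.0879
```

View pics/fin.png

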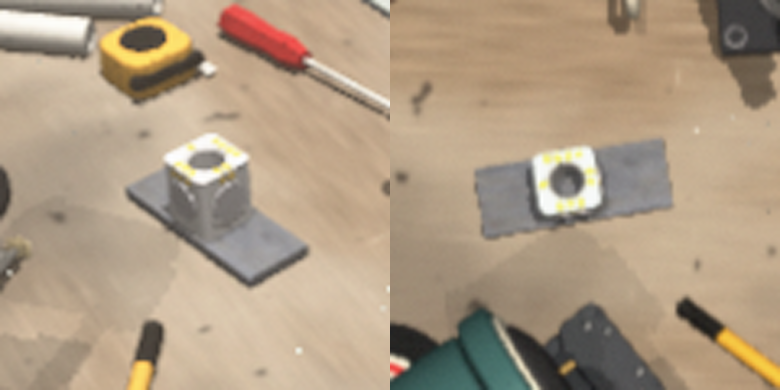

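View pics/side11.png

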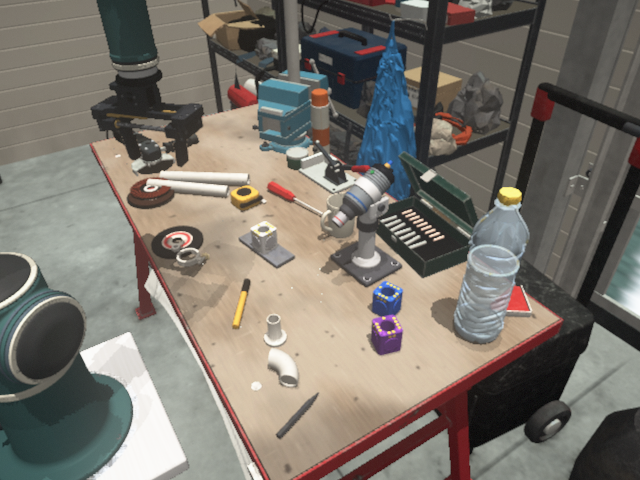

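The casting stands upright near the middle of the bar (top panel (567,180)), the nose is out, and nothing else has moved. One numeric check before I hand in.

Run:
```python
from h import *
from cell import order
c=load("top11.npz"); hsv=cv2.cvtColor(c["image"],cv2.COLOR_BGR2HSV)
m=np.zeros((480,640),np.uint8); y0,y1,x0,x1=222,250,240,268
m[y0:y1,x0:x1]=(hsv[...,2]>190)[y0:y1,x0:x1]
r,_=rect_pose(c,m,.062); print(r)
im=c["image"].astype(int); m=np.zeros((480,640),np.uint8); m[215:260,220:295]=((im[...,2]-im[...,0]<14)&(im[...,1]>60))[215:260,220:295]
b,_=rect_pose(c,m,.01); print(b)
d=np.array(r[0])-[497.6,241]; a=np.radians(9.9); print("across",d@[np.cos(a),np.sin(a)],"along",d@[-np.sin(a),np.cos(a)])
d=R.from_euler("z",0)
if abs(r[0][0]-497.6)<12 and abs(r[0][1]-241)<20: order.close_job(); print("closed",manip.state()["clock"])
```

```text
((501.2232666015625, 246.27581787109375), (57.73892593383789, 59.221012115478516), 1.4291398525238037)
((498.47564697265625, 241.16177368164062), (55.582489013671875, 148.31356811523438), 9.914905548095703)
across 4.476380340159488 along 4.574312421029407
the job is handed in; nothing more can be done
the job is handed in; nothing more can be done
```

All four sides were pressed on the nose in order, one to four. The casting now stands released and upright in the middle of the bar, and I handed the job in after about 51 s.

- **Presses:** The dots facing the nose were checked in the pictures before each press. I held each side for about 0.6 s at 12–13 N, which is about 8 mm in by the spring figures. Alignment was within about 2–3 mm and 0.015 rad by the arm's readings.
- **Side one twice:** The first press on side one reached only 9–10 N, not clearly the 6 mm needed. I backed off and pressed it again to about 12.8 N, so that side may carry two stamps.
- **Placing:** The last measurement put the casting about 4–5 mm across and along from the bar's middle. It is only rough, because the mask came out about 58 mm wide for a 46 mm casting. The arm's own release position agrees to 1–2 mm.
- **Surroundings:** The last pictures show the nose out, no bystander visibly moved and the gripper clear of everything. I did not measure the bystanders' positions.
- **Disagreement:** The two camera views differed by up to about 8 mm in the first outlines of the bar and the head base. I put that down to the bar's dark edge showing in the side view and to hand-picked corners on the base. The overlay on the nose fitted both views to about 1–2 mm.

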